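# Unstack the post-desk supplies into their trays and drip tin

### The job

Put the piled-up post supplies away from the top of the pile down, each thing straight into its own place: first the ink bottle, upright in the blue drip tin, lowered until you feel it stand on the felt, whose height is unknown; then the yellow notes in the blue-lined tray, the ink pad in the black-lined tray and the label block in the big cork-lined tray. These three must lie flat on the tray floor between its corner rails, lengthways as the tray runs. Set everything down rather than dropping it, and leave the mug and the rubber stamp undisturbed.

Things in the scene. Friction and masses are not known exactly. Their poses are not given: they have to be found in the camera images.
- ink_bottle: Dark square glass ink bottle with round black cap and pale label, about 0.14 kg, on top of the pile (not the one at the back of the desk). Body 52 x 52 mm, 42 mm high; cap 36 mm across, from 42 to 62 mm above the underside. Origin: centre of the underside, z up, x and y along the square's sides. Held by the cap it leaves the fingers room in the tin.
- note_pad: Yellow pad of sticky notes, 51 (x) x 76 (y) x 14 mm (z), about 0.06 kg, second from the top, directly under the ink bottle and on the ink pad. Origin: centre of the underside. Grip it across its 51 mm width.
- ink_pad: Closed tin stamp pad, dark green top with a pale label and black bottom, 62 (x) x 92 (y) x 18 mm (z), about 0.07 kg, third from the top, on the label block. Origin: centre of the underside. Grip it across its 62 mm width.
- label_block: White block of parcel labels with a blue printed border on top and a brown cardboard back below, 66 (x) x 125 (y) x 18 mm (z), about 0.12 kg, at the bottom of the pile, lying on the desk. Origin: centre of the underside. Grip it across its 66 mm width.
- drip_tin: Round blue tin, open, with a steel-coloured rim, fixed to the desk; outside 107 mm across, 60 mm high; inside 102 mm across. The grey felt in it tops out 8 to 29 mm above the desk, different every time, not reported. Place of the ink bottle, which is 14 mm clear of the wall all round when centred. Origin: centre of the underside, z up.
- note_tray: Smallest light wooden tray, blue lined, fixed: place of the note pad. Inside 69 (x) x 94 (y) mm (9 mm of play on every side), floor 4 mm above the desk; four L-shaped corner rails 5 mm thick, 12 mm high over the desk, leave finger gaps in every side (58 mm wide in the long sides). Origin: centre of the underside; long side along y, like the note pad's.
- ink_pad_tray: Middle-sized light wooden tray, black rubber lined, fixed: place of the ink pad. Inside 80 (x) x 110 (y) mm (9 mm of play on every side), floor 4 mm above the desk; four L-shaped corner rails 5 mm thick, 12 mm high over the desk, leave finger gaps in every side (60 mm wide in the long sides). Origin: centre of the underside; long side along y, like the ink pad's.
- label_tray: Largest light wooden tray, brown cork lined, fixed: place of the label block. Inside 84 (x) x 143 (y) mm (9 mm of play on every side), floor 4 mm above the desk; four L-shaped corner rails 5 mm thick, 12 mm high over the desk, leave finger gaps in every side (66 mm wide in the long sides). Origin: centre of the underside; long side along y, like the label block's.
- rubber_stamp: Bystander, to be left alone: loose rubber stamp with a pale wooden base and a dark red turned handle, 28 (x) x 56 (y) x 67 mm (z), standing upright among the trays. Origin: centre of the underside.
- mug: Bystander, to be left alone: loose white mug with dark stripes, 86 x 120 x 90 mm with its handle, standing upright at the left. Origin: underside, middle of cup and handle together.
Mind the look-alikes: they are no part of the job. There is more than one size of the note_pad; the job needs the largest.

How it is judged:
By the outcome, as a careful person would: the job done as asked, in the order asked, and still so for the second after the job is handed in, with the robot touching nothing.
It also fails if it takes over 120 s, if anything falls off the work surface, if the arm or the gripper's body presses on something with over 40 N, if the wrist force passes 120 N, or if a joint passes its speed limit or range.

### The arm

A 6-joint arm with a two-finger parallel gripper is mounted at the origin on a cart in front of the work surface, level with it; the furniture and walls round the work are solid. World frame = base frame: x ahead of the robot, y to its left, z up, the work surface at z = 0. Lengths are in m, angles in rad, forces in N, time in s.
With the tool pointing down it reaches from about 0.15 to 0.775 m from the base axis. Payload 6.1 kg.
Tool frame: the origin (TCP) lies on the centre line of the jaws, within the pads' length; the fingertips stand 19 mm ahead of it and the grasp point (between the pads) is the TCP; z points along the fingers, y is the line along which they close (so a half turn about z gives the same grasp; the last joint's range is limited). The gripper opens to 85 mm and grips with 20 to 120 N. Pads are 22 mm wide; open, the fingers measure 114 mm over their backs; the gripper's body (76 mm by 85 mm) begins 54 mm behind the grasp point. The pads swing forward as they close: fully open they stand 13 mm farther back than shut.
Start: joints at [-1.35, 0.126, -0.04, 1.405, 0, 1.571], TCP at [0.115, -0.512, 0.25] pointing down, gripper open.
Joint ranges: [-2.72, 2.72], [-0.95, 1.95], [-1.27, 1.35], [-1.78, 2.02], [-1.46, 1.47], [-3.14, 3.14]. Speed limits (rad/s): [2.39, 2.39, 3.01, 3.14, 3.14, 3.14].

### API

Orientations are given as a unit quaternion [x, y, z, w].
In Python, from plant import readout, viewer, bot, search_frame, mark_of gives the robot as it stands.
- The arm moves only by the shell command python3 -m inch 'ROWS' [OPENING] [FORCE]. ROWS is a JSON object of lists of equal length, an entry for each row: "delta_pos": the shift along the tool's x, y, z in mm, a list of three; "twist": the turn about the tool's z in rad. A call has exactly 10 rows; each row is the pose to reach, as a shift and turn from the pose commanded when the call began, along the tool's axes at that moment; what a row does not reach only later rows make up. A row lasts 1/10 s, in which the tool goes at most 50 mm and 8.59 degrees, less where a joint would pass 70% of its speed; a pose out of reach is approached as far as the arm can. A call with a gripper value outside its range is refused whole. OPENING is the finger opening in mm, from 0 to 85.4, set as the call begins (- or left out, the last holds). The fingers move at their own pace and stop on an object; FORCE is the grip in N (left out, the last holds). Time passes only in rows, so rows that repeat a pose let the fingers close, or fill a call up. It gives the time, the measured TCP pose, the force, the opening and the grip force at its end, in the units of the state.
- readout.read_state(): the state, without advancing time (a new reading comes with each control period).
- viewer.camera(name): name is "scene" or "top" or "wrist"; returns the picture (420x560x3 uint8, red, green, blue); there is no depth.
- viewer.camera_model(name): a dict with "K" (3x3 intrinsics, pixels), "T" (4x4, takes a point from camera to world coordinates). Camera axes: x right, y down, z forward; pixel columns grow to the right and rows downward; lengths in m; the calibration is good to about 2 mm. A picture is of the moment at which its call begins: read the wrist's pose just before it. camera_model takes no time and is no camera call; for the wrist camera it gives the pose at the moment of the call.
- bot.sign_off(): hands the job in; it is judged then, once.
Trained networks look in the newest picture that a camera, given by its name, has taken for a name from the list of things; names that differ only in an ending like _2 or _b are one class to them, and where a whole thing is asked for, a point or a joint stands for the part that bears it (a point fixed in the world has none). Each returns a list of dicts, best first, with "score" (0 to 1); they miss things now and then, are a little off and sometimes report something else, mostly with a low value. They report only what shows in the picture. A call takes as long as a camera call. They do not tell look-alikes from the thing itself.
- search_frame(camera, label): "bbox" ([left, top, right, bottom] in pixels, round what is visible of it).
- mark_of(camera, label): "centre" ([row, column] in pixels: a listed point, or the origin of a listed thing).
The state is a dict: "time": time; "joint_pos": joint angles; "qd": joint speeds; "effort": joint torques, N m; "eef_pos": TCP position; "tcp_rot": TCP orientation; "contact_force": force on the tool from outside, world axes, zero at the start; "wrist_torque": the same for the moment, N m; "finger_gap": finger opening in m; "gripper_force": force on a finger pad.
Only numpy, scipy, OpenCV 4.12 (cv2) and the standard library are available. Lean on these libraries where they do the work, as an engineer would, in place of code of your own. Each camera call takes 0.05 s, during which the arm holds its last target. There are 200 camera calls.

## Working session

There is one attempt and no reset: what is moved stays moved. The work goes in short steps, Python scripts to look and compute and a shell command to move; the robot and the scene stay as the last step left them, time stands still between calls to the robot, and variables do not carry over. Pictures are saved under pics/ and viewed, at most 16 in all, crops included, and the job is handed in when it is done.

```bash
ls; mkdir -p pics
cat > h.py <<'E'
import numpy as np, cv2
from plant import readout, viewer, bot, search_frame, mark_of
def snap(cam,fn):
    im=viewer.camera(cam); cv2.imwrite('pics/'+fn,im[:,:,::-1]); return im
def ray(cam,u,v,z,m=None):
    m=m or viewer.camera_model(cam); K=np.array(m['K']);T=np.array(m['T'])
    d=T[:3,:3]@np.linalg.solve(K,[u,v,1]); o=T[:3,3]; return o+d*(z-o[2])/d[2]
def proj(cam,p,m=None):
    m=m or viewer.camera_model(cam); K=np.array(m['K']);T=np.array(m['T'])
    c=T[:3,:3].T@(np.array(p)-T[:3,3]); q=K@c; return q[:2]/q[2]
E
python3 - <<'E'
from h import *
np.set_printoptions(precision=4,suppress=True)
for c in ['top','scene']:
    snap(c,c+'0.png')
    m=viewer.camera_model(c);print(c,np.array(m['T'])[:3],np.array(m['K'])[0])
    if c=='top':
        for n,z in [('ink_bottle',.05),('note_pad',.036),('ink_pad',.018),('label_block',0),('drip_tin',0),('note_tray',0),('ink_pad_tray',0),('label_tray',0),('rubber_stamp',0),('mug',0)]:
            for r in mark_of(c,n)[:4]: print(n,round(r['score'],2),np.array(r['centre']),ray(c,r['centre'][1],r['centre'][0],z,m))
s=readout.read_state();print(s['time'],s['eef_pos'],s['tcp_rot'],s['finger_gap'])
E
```

```text
pics
top [[-0.0151 -0.9986  0.0516  0.4355]
 [-0.9996  0.0164  0.0237  0.0372]
 [-0.0245 -0.0512 -0.9984  1.1586]] [399.411    0.     278.1445]
ink_bottle 0.76 [224. 229.] [0.4505 0.2009 0.05  ]
note_pad 0.79 [261.8 241.1] [0.3443 0.1699 0.036 ]
note_pad 0.76 [258.7 200. ] [0.3545 0.2856 0.036 ]
note_pad 0.54 [223.  229.4] [0.4535 0.2018 0.036 ]
ink_pad 0.59 [226.2 228.7] [0.4446 0.2066 0.018 ]
label_block 0.75 [227.1 231.8] [0.442  0.2002 0.    ]
drip_tin 0.67 [219.6 313.7] [ 0.4601 -0.0378  0.    ]
note_tray 0.57 [156.1 364.8] [ 0.6424 -0.1898  0.    ]
ink_pad_tray 0.7 [163. 207.] [0.6311 0.2715 0.    ]
label_tray 0.94 [217.  400.1] [ 0.4637 -0.2863  0.    ]
rubber_stamp 0.55 [160.7 281.8] [0.6336 0.0519 0.    ]
mug 0.85 [223.  166.1] [0.4569 0.3925 0.    ]
scene [[-0.837  -0.3154  0.4473  0.086 ]
 [-0.5473  0.4787 -0.6866  0.6593]
 [ 0.0024 -0.8194 -0.5732  0.608 ]] [384.6702   0.     282.0616]
0.6 [ 0.115  -0.5122  0.2503] [ 0.9939  0.1102 -0.     -0.    ] 0.08543621311591314
```

```bash
python3 -c "
import cv2
a=cv2.imread('pics/top0.png');cv2.imwrite('pics/top0c.png',cv2.resize(a[120:300,140:460],None,fx=2.5,fy=2.5,interpolation=cv2.INTER_CUBIC))"
```

```text
(no output)
```

View pics/top0c.png

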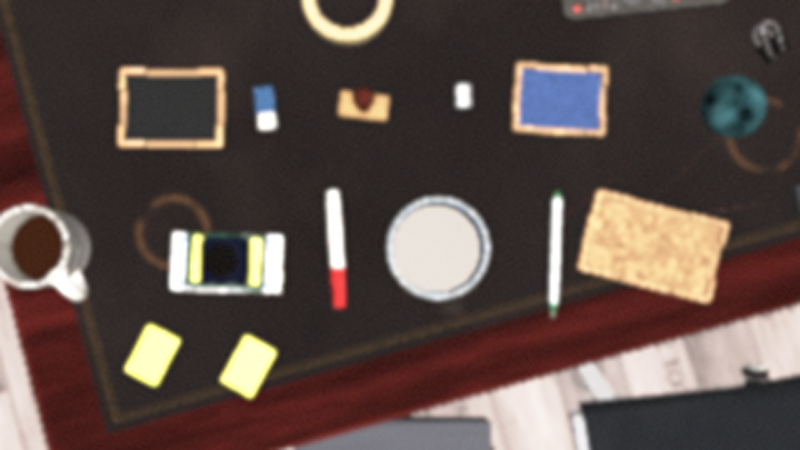

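View pics/scene0.png

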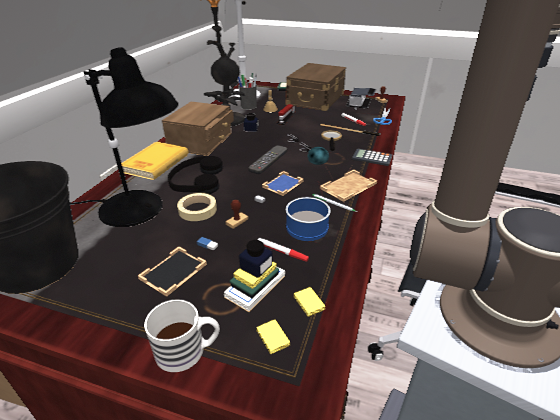

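The top picture (crop scale 2.5, offset 140,120) shows the pile at crop (227,262), its long side along the image columns. The tin is at (438,248), the black tray at (171,107), the blue tray at (560,98) and the cork tray at (655,245), tilted. The stamp is at (364,104) and the mug at the left. Two small loose note pads are look-alikes.

```bash
cat > m.py <<'E'
from h import *
np.set_printoptions(precision=4,suppress=True)
im=cv2.imread('pics/top0.png'); hsv=cv2.cvtColor(im,cv2.COLOR_BGR2HSV)
def rect(name,mask,box,z):
    l,t,r,b=box; mk=np.zeros(mask.shape,np.uint8); mk[t:b,l:r]=mask[t:b,l:r]
    n,lab,st,_=cv2.connectedComponentsWithStats(mk); k=1+np.argmax(st[1:,4]); 
    cs,_=cv2.findContours((lab==k).astype(np.uint8),cv2.RETR_EXTERNAL,cv2.CHAIN_APPROX_NONE)
    pts=np.vstack(cs)[:,0]; W=np.array([ray('top',u,v,z)[:2] for u,v in pts])
    (c,s,a)=cv2.minAreaRect((W*1000).astype(np.float32)); 
    if s[0]>s[1]: s=s[::-1];a+=90
    a=(a+90-90)%180   # direction of the short side
    print(name,'c',np.array(c),'short,long',np.array(s),'short-side dir deg',a if a<90 else a-180)
def B(l,t,r,b): return [int(140+l/2.5),int(120+t/2.5),int(140+r/2.5),int(120+b/2.5)]
H,S,V=hsv[...,0],hsv[...,1],hsv[...,2]
wood=((V>120)&(S>40)&(H<30))
rect('ink_pad_tray',wood,B(105,50,240,165),.012)
rect('note_tray',wood,B(500,50,620,145),.012)
rect('note_tray_blue',(H>100)&(H<130)&(S>80),B(500,50,620,145),.004)
rect('label_tray',wood,B(565,170,750,320),.012)
rect('pile',(V>60),B(155,215,300,305),.018)
rect('yellow',(V>120)&(S>60)&(H>22)&(H<40),B(155,215,300,305),.05)
rect('tin',(V>70),B(375,185,500,310),.06)
rect('stamp',(V>110),B(330,80,400,130),.02)
E
python3 m.py
```

```text
ink_pad_tray c [630.4886 265.9679] short,long [ 96.664  128.1047] short-side dir deg -1.1587753295898438
note_tray c [ 631.3251 -183.2811] short,long [ 86.1214 110.6687] short-side dir deg -3.5857620239257812
note_tray_blue c [ 632.97   -185.4966] short,long [60.9417 85.8044] short-side dir deg -4.570960998535156
label_tray c [ 460.3554 -284.77  ] short,long [101.4006 160.7023] short-side dir deg -15.621955871582031
pile c [456.7959 208.5427] short,long [ 91.6636 149.5073] short-side dir deg -0.8335952758789062
yellow c [453.862  231.9601] short,long [15.0015 56.0182] short-side dir deg 85.96391296386719
tin c [461.9185 -37.4989] short,long [115.1375 118.077 ] short-side dir deg 89.016845703125
stamp c [625.9662  42.6611] short,long [33.0322 59.351 ] short-side dir deg -5.554710388183594
```

```bash
cat > go.py <<'E'
import sys
from h import *
from scipy.spatial.transform import Rotation as R
# usage: go.py x y z [yawdeg of tool x axis]  -> shift in tool axes mm, twist rad
def go(x,y,z,yaw=None):
    s=readout.read_state(); M=R.from_quat(s['tcp_rot']).as_matrix(); p=np.array(s['eef_pos'])
    d=M.T@(np.array([x,y,z])-p)*1000; cur=np.arctan2(M[1,0],M[0,0])
    tw=0 if yaw is None else -(np.deg2rad(yaw)-cur+np.pi)%(2*np.pi)
    if yaw is not None: tw=(-(np.deg2rad(yaw)-cur)+np.pi)%(2*np.pi)-np.pi
    print('t',round(s['time'],2),'at',p.round(4),'yaw',round(np.rad2deg(cur),1),'gap',round(s['finger_gap'],4),'F',np.round(s['contact_force'],1),'-> shift',d.round(1),'twist',round(tw,3))
if __name__=='__main__': go(*map(float,sys.argv[1:]))
E
python3 go.py 0.42 0.2 0.32 90; python3 go.py 0.28 -0.15 0.32 90
```

```text
t 0.6 at [ 0.115  -0.5122  0.2503] yaw 12.7 gap 0.0854 F [-0.2  0.6  0.2] -> shift [ 453.6 -628.1  -69.7] twist -1.35
t 0.6 at [ 0.115  -0.5122  0.2503] yaw 12.7 gap 0.0854 F [-0.2  0.6  0.2] -> shift [ 240.4 -317.3  -69.7] twist -1.35
```

```bash
python3 -m inch '{"delta_pos":[[24,-32,-20],[50,-64,-40],[75,-97,-60],[100,-130,-70],[127,-164,-70],[155,-200,-70],[182,-237,-70],[210,-275,-70],[240,-317,-70],[240,-317,-70]],"twist":[-0.14,-0.28,-0.42,-0.56,-0.7,-0.84,-0.98,-1.12,-1.26,-1.35]}'; python3 go.py 0.42 0.2 0.32 90
```

```text
time: 1.6
eef_pos: [0.2813, -0.1454, 0.3208]
tcp_rot: [0.701, 0.713, 0.001, 0.0]
contact_force: [0.0, -0.9, -0.2]
finger_gap: 0.0851
gripper_force: 0.0
t 1.6 at [ 0.2813 -0.1454  0.3208] yaw 90.9 gap 0.0851 F [ 0.  -0.9 -0.2] -> shift [343.1 144.2   1.3] twist 0.016
```

```bash
python3 -m inch '{"delta_pos":[[40,17,0],[80,34,0],[120,51,0],[163,68,0],[206,86,0],[249,103,0],[292,121,0],[325,137,0],[343,144,0],[343,144,0]],"twist":[0,0,0,0,0,0,0,0,0.01,0.02]}'
python3 - <<'E'
from h import *
from scipy.spatial.transform import Rotation as R
m=viewer.camera_model('wrist'); snap('wrist','w1.png'); s=readout.read_state()
M=R.from_quat(s['tcp_rot']).as_matrix(); T=np.array(m['T'])
print(s['eef_pos'],'cam in tool',(M.T@(T[:3,3]-s['eef_pos'])).round(4),(M.T@T[:3,:3]).round(3),np.array(m['K'])[0])
E
```

```text
time: 2.6
eef_pos: [0.4243, 0.1947, 0.3194]
tcp_rot: [0.713, 0.701, -0.001, -0.0]
contact_force: [0.7, -1.3, -0.4]
finger_gap: 0.0851
gripper_force: 0.0
[0.42376269 0.19338266 0.31975407] cam in tool [ 0.0765  0.0009 -0.1236] [[ 0.002 -0.956 -0.294]
 [ 1.     0.002  0.001]
 [-0.    -0.294  0.956]] [340.81229453   0.         274.72091789]
```

View pics/w1.png

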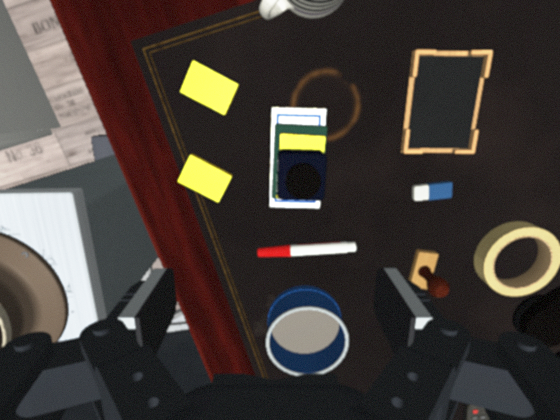

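The wrist view shows the pile around (300,157): white block corners near (271,107), (327,109), (321,208) and (269,206), the cap at (303,180), and the black tray at (447,102). I need a close-up of the pile.

```bash
python3 -c "
import cv2
a=cv2.imread('pics/w1.png');cv2.imwrite('pics/w1c.png',cv2.resize(a[95:220,225:375],None,fx=4.8,fy=4.8,interpolation=cv2.INTER_CUBIC))"
```

```text
(no output)
```

View pics/w1c.png

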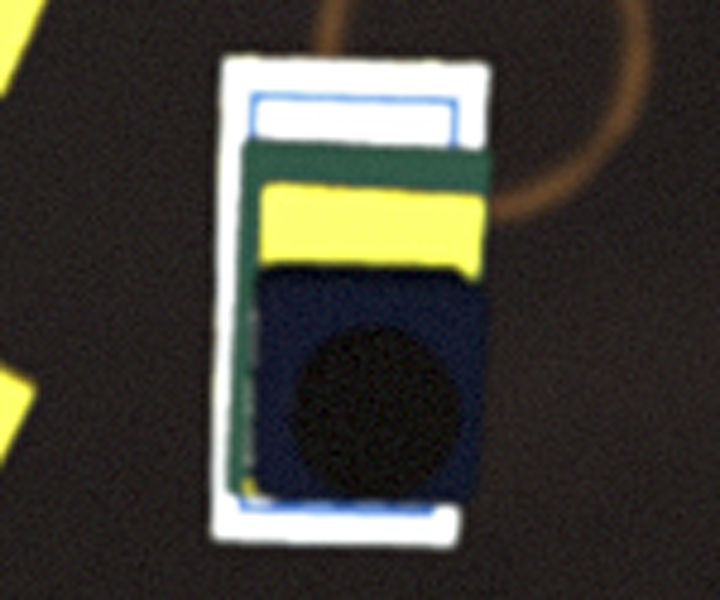

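```bash
cat >> h.py <<'E'
def edge(name,a,b,z,m): # world line a-b: mid, dir deg, length mm
    P=ray('wrist',*a,z,m)[:2]*1000;Q=ray('wrist',*b,z,m)[:2]*1000;d=Q-P
    print(name,'A',P.round(1),'B',Q.round(1),'mid',((P+Q)/2).round(1),'dir',round(np.degrees(np.arctan2(d[1],d[0])),1),'len',round(np.hypot(*d),1))
E
python3 - <<'E'
from h import *
m=viewer.camera_model('wrist');print(np.array(m['T'])[:3,3],readout.read_state()['eef_pos'])
c=lambda u,v:(225+u/4.8-.4,95+v/4.8-.4)
edge('blk top',c(223,57),c(491,65),.018,m);edge('blk bot',c(212,541),c(458,548),.018,m);edge('blk left',c(223,57),c(212,541),.018,m)
edge('blk right',c(491,65),c(458,548),.018,m)
edge('ink top',c(243,142),c(491,150),.036,m);edge('ink left',c(243,142),c(230,492),.036,m)
edge('note top',c(262,182),c(486,192),.050,m);edge('note left',c(262,182),c(247,492),.050,m)
edge('body top',c(260,270),c(488,280),.092,m);edge('body diag',c(260,270),c(472,503),.092,m)
print('cap',ray('wrist',*c(375,412),.112,m),'capedge',ray('wrist',*c(293,412),.112,m),ray('wrist',*c(458,412),.112,m))
print([proj('top',p) for p in ([.45,.2,.112],)])
E
```

```text
[0.42576009 0.26866299 0.44360161] [0.42376269 0.19338266 0.31975407]
blk top A [421.  264.1] B [487.9 260.9] mid [454.5 262.5] dir -2.7 len 66.9
blk bot A [415.3 137.8] B [482.3 134.6] mid [448.8 136.2] dir -2.7 len 67.1
blk left A [421.  264.1] B [415.3 137.8] mid [418.2 200.9] dir -92.6 len 126.3
blk right A [487.9 260.9] B [482.3 134.6] mid [485.1 197.8] dir -92.5 len 126.4
ink top A [425.6 244.4] B [485.8 241.4] mid [455.7 242.9] dir -2.8 len 60.2
ink left A [425.6 244.4] B [420.7 156.5] mid [423.2 200.5] dir -93.2 len 88.0
note top A [430. 236.] B [482.8 232.7] mid [456.4 234.4] dir -3.5 len 53.0
note left A [430. 236.] B [425.2 160.3] mid [427.6 198.1] dir -93.6 len 75.8
body top A [428.8 221. ] B [477.6 218. ] mid [453.2 219.5] dir -3.5 len 48.9
body diag A [428.8 221. ] B [475.4 168.4] mid [452.1 194.7] dir -48.5 len 70.3
cap [0.45203566 0.19406862 0.112     ] capedge [0.43506269 0.19437252 0.112     ] [0.46921449 0.19376104 0.112     ]
[array([225.87154955, 223.90818737])]
```

```bash
python3 go.py 0.452 0.1943 0.16 87
```

```text
t 2.65 at [0.4238 0.1934 0.3198] yaw 88.9 gap 0.0852 F [-0.7 -0.7 -0.3] -> shift [  1.6  28.4 159.7] twist 0.033
```

```bash
python3 -m inch '{"delta_pos":[[0,9,20],[1,18,50],[2,28,85],[2,28,115],[2,28,140],[2,28,155],[2,28,160],[2,28,160],[2,28,160],[2,28,160]],"twist":[0.01,0.02,0.033,0.033,0.033,0.033,0.033,0.033,0.033,0.033]}' 64 30; python3 go.py 0.452 0.1943 0.112 87
```

```text
time: 3.65
eef_pos: [0.4523, 0.1941, 0.1616]
tcp_rot: [0.726, 0.688, 0.001, 0.0]
contact_force: [-0.5, 0.4, -0.7]
finger_gap: 0.064
gripper_force: 0.0
t 3.65 at [0.4523 0.1941 0.1616] yaw 86.9 gap 0.064 F [-0.5  0.4 -0.7] -> shift [ 0.2 -0.4 49.6] twist -0.001
```

```bash
python3 -m inch '{"delta_pos":[[0,0,8],[0,0,17],[0,0,26],[0,0,34],[0,0,40],[0,0,45],[0,0,48],[0,0,49],[0,0,49],[0,0,49]],"twist":[0,0,0,0,0,0,0,0,0,0]}' && python3 -m inch '{"delta_pos":[[0,0,0],[0,0,0],[0,0,0],[0,0,0],[0,0,0],[0,0,0],[0,0,0],[0,0,0],[0,0,0],[0,0,0]],"twist":[0,0,0,0,0,0,0,0,0,0]}' 20 35; python3 go.py 0.452 0.1943 0.19 87
```

```text
time: 4.65
eef_pos: [0.4519, 0.1941, 0.1116]
tcp_rot: [0.726, 0.688, 0.0, 0.0]
contact_force: [0.6, -0.7, 0.3]
finger_gap: 0.064
gripper_force: 0.0
time: 5.65
eef_pos: [0.4521, 0.1942, 0.1117]
tcp_rot: [0.726, 0.688, 0.0, 0.0]
contact_force: [-0.2, -1.8, 5.2]
finger_gap: 0.034
gripper_force: 34.9
t 5.65 at [0.4521 0.1942 0.1117] yaw 87.0 gap 0.034 F [-0.2 -1.8  5.2] -> shift [  0.2  -0.  -78.3] twist -0.001
```

```bash
python3 -m inch '{"delta_pos":[[0,0,-2],[0,0,-6],[0,0,-12],[0,0,-22],[0,0,-34],[0,0,-46],[0,0,-58],[0,0,-70],[0,0,-76],[0,0,-78]],"twist":[0,0,0,0,0,0,0,0,0,0]}'
python3 - <<'E'
from h import *
np.set_printoptions(precision=4,suppress=True)
m=viewer.camera_model('wrist'); im=snap('wrist','w2.png')
T=np.array(m['T']);M=T.copy()
for p in ([.46,-.038,.06],[.452,.194,.05]): print(proj('wrist',p,m))
# refit: w1 camera pose
m1=dict(m); 
print(np.array(viewer.camera_model('scene')['T']).shape)
a=np.array([ray('top',*p,.06) for p in [(140+387/2.5,120+248/2.5),(140+490/2.5,120+248/2.5),(140+438/2.5,120+196/2.5),(140+438/2.5,120+301/2.5)]]);print(a)
E
```

```text
time: 6.65
eef_pos: [0.4521, 0.1942, 0.1903]
tcp_rot: [0.726, 0.688, 0.001, 0.0]
contact_force: [0.2, -0.0, -2.5]
finger_gap: 0.0338
gripper_force: 35.0
[294.3127 430.9914]
[273.5422 200.7364]
(4, 4)
[[ 0.4607  0.0179  0.06  ]
 [ 0.459  -0.0949  0.06  ]
 [ 0.5171 -0.0392  0.06  ]
 [ 0.4018 -0.0369  0.06  ]]
```

View pics/w2.png

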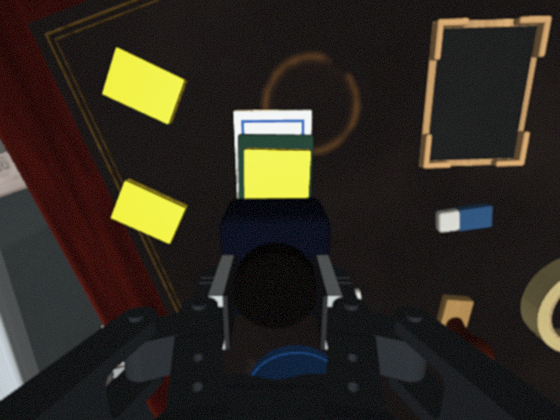

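w2 shows the bottle hanging straight by its cap, with the pile below undisturbed at (275,165). The black tray's outer corners are at (437,18), (550,17), (527,165) and (420,167).

```bash
python3 - <<'E'
from h import *
m=viewer.camera_model('wrist')
edge('t',(437,18),(550,17),.012,m);edge('b',(420,167),(527,165),.012,m);edge('l',(437,18),(420,167),.012,m);edge('r',(550,17),(527,165),.012,m)
edge('note',(244,150),(311,149),.05,m)
E
python3 go.py 0.46 -0.038 0.19 87
```

```text
t A [588.4 326.6] B [677.7 322.6] mid [633.  324.6] dir -2.5 len 89.4
b A [583.7 207.6] B [679.  204.4] mid [631.3 206. ] dir -1.9 len 95.4
l A [588.4 326.6] B [583.7 207.6] mid [586.  267.1] dir -92.3 len 119.0
r A [677.7 322.6] B [679.  204.4] mid [678.3 263.5] dir -89.3 len 118.2
note A [431.2 235.8] B [482.8 233.8] mid [457.  234.8] dir -2.2 len 51.6
t 6.7 at [0.452  0.1942 0.19  ] yaw 87.0 gap 0.0334 F [ 0.4 -0.1 -2.4] -> shift [-2.314e+02  2.030e+01 -1.000e-01] twist -0.001
```

```bash
python3 -m inch '{"delta_pos":[[-10,1,0],[-35,3,0],[-68,6,0],[-103,9,0],[-138,12,0],[-172,15,0],[-202,18,0],[-222,19,0],[-231,20,0],[-231,20,0]],"twist":[0,0,0,0,0,0,0,0,0,0]}'; python3 go.py 0.46 -0.038 0.105 87; python3 -c "
from h import *
a=snap('scene','s2.png')[150:290,200:400];cv2.imwrite('pics/s2c.png',cv2.resize(a[:,:,::-1],None,fx=4,fy=4,interpolation=cv2.INTER_CUBIC))"
```

```text
time: 7.7
eef_pos: [0.4591, -0.0387, 0.1888]
tcp_rot: [0.726, 0.687, -0.0, -0.0]
contact_force: [-0.7, -0.5, -2.0]
finger_gap: 0.0336
gripper_force: 35.0
t 7.7 at [ 0.4591 -0.0387  0.1888] yaw 86.8 gap 0.0336 F [-0.7 -0.5 -2. ] -> shift [ 0.7  0.9 83.8] twist -0.003
```

View pics/s2c.png

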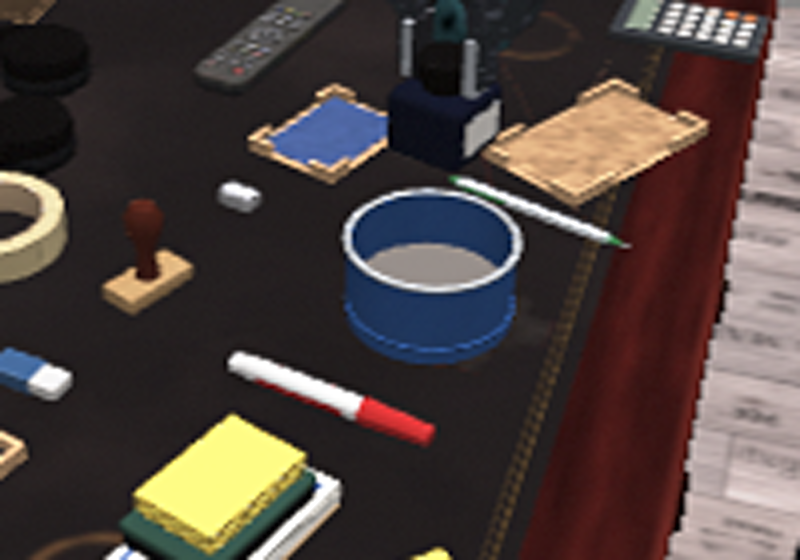

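s2 shows the bottle hanging upright over the tin. The felt is grey and low. I'll descend in felt-seeking steps with a force check after each.

```bash
cat > free.py <<'E'
import sys
from plant import readout
f=readout.read_state(); print(f['contact_force'],f['eef_pos'][2]); sys.exit(f['contact_force'][2]>1.5)
E
python3 -m inch '{"delta_pos":[[1,1,5],[1,1,15],[1,1,28],[1,1,42],[1,1,56],[1,1,70],[1,1,80],[1,1,86],[1,1,89],[1,1,90]],"twist":[0,0,0,0,0,0,0,0,0,0]}' && python3 free.py && python3 -m inch '{"delta_pos":[[0,0,1],[0,0,2],[0,0,3],[0,0,4],[0,0,4],[0,0,4],[0,0,4],[0,0,4],[0,0,4],[0,0,4]],"twist":[0,0,0,0,0,0,0,0,0,0]}' >/dev/null && python3 free.py && python3 -m inch '{"delta_pos":[[0,0,1],[0,0,2],[0,0,3],[0,0,4],[0,0,4],[0,0,4],[0,0,4],[0,0,4],[0,0,4],[0,0,4]],"twist":[0,0,0,0,0,0,0,0,0,0]}' >/dev/null && python3 free.py && python3 -m inch '{"delta_pos":[[0,0,1],[0,0,2],[0,0,3],[0,0,4],[0,0,4],[0,0,4],[0,0,4],[0,0,4],[0,0,4],[0,0,4]],"twist":[0,0,0,0,0,0,0,0,0,0]}' >/dev/null && python3 free.py && python3 -m inch '{"delta_pos":[[0,0,1],[0,0,2],[0,0,3],[0,0,4],[0,0,4],[0,0,4],[0,0,4],[0,0,4],[0,0,4],[0,0,4]],"twist":[0,0,0,0,0,0,0,0,0,0]}' >/dev/null && python3 free.py && python3 -m inch '{"delta_pos":[[0,0,1],[0,0,2],[0,0,3],[0,0,4],[0,0,4],[0,0,4],[0,0,4],[0,0,4],[0,0,4],[0,0,4]],"twist":[0,0,0,0,0,0,0,0,0,0]}' >/dev/null && python3 free.py; python3 go.py 0.46 -0.038 0.15
```

```text
time: 8.75
eef_pos: [0.4606, -0.0366, 0.0991]
tcp_rot: [0.726, 0.688, -0.0, -0.0]
contact_force: [-1.5, 1.3, -1.5]
finger_gap: 0.0338
gripper_force: 35.0
[-1.54137102  1.26211477 -1.49578371] 0.09914259894179446
t 8.75 at [ 0.4606 -0.0366  0.0991] yaw 87.0 gap 0.0338 F [-1.5  1.3 -1.5] -> shift [ -1.4  -0.5 -50.9] twist 0False
```

```bash
sed -i 's/sys.exit(\(.*\))$/sys.exit(int(\1))/' free.py
python3 -m inch '{"delta_pos":[[-1,0,1],[-1,0,2],[-1,0,3],[-1,0,4],[-1,0,5],[-1,0,5],[-1,0,5],[-1,0,5],[-1,0,5],[-1,0,5]],"twist":[0,0,0,0,0,0,0,0,0,0]}' >/dev/null && python3 free.py && python3 -m inch '{"delta_pos":[[0,0,1],[0,0,2],[0,0,3],[0,0,4],[0,0,4],[0,0,4],[0,0,4],[0,0,4],[0,0,4],[0,0,4]],"twist":[0,0,0,0,0,0,0,0,0,0]}' >/dev/null && python3 free.py && python3 -m inch '{"delta_pos":[[0,0,1],[0,0,2],[0,0,3],[0,0,4],[0,0,4],[0,0,4],[0,0,4],[0,0,4],[0,0,4],[0,0,4]],"twist":[0,0,0,0,0,0,0,0,0,0]}' >/dev/null && python3 free.py && python3 -m inch '{"delta_pos":[[0,0,1],[0,0,2],[0,0,3],[0,0,4],[0,0,4],[0,0,4],[0,0,4],[0,0,4],[0,0,4],[0,0,4]],"twist":[0,0,0,0,0,0,0,0,0,0]}' >/dev/null && python3 free.py && python3 -m inch '{"delta_pos":[[0,0,1],[0,0,2],[0,0,3],[0,0,4],[0,0,4],[0,0,4],[0,0,4],[0,0,4],[0,0,4],[0,0,4]],"twist":[0,0,0,0,0,0,0,0,0,0]}' >/dev/null && python3 free.py && python3 -m inch '{"delta_pos":[[0,0,1],[0,0,2],[0,0,3],[0,0,4],[0,0,4],[0,0,4],[0,0,4],[0,0,4],[0,0,4],[0,0,4]],"twist":[0,0,0,0,0,0,0,0,0,0]}' >/dev/null && python3 free.py; python3 go.py 0.46 -0.038 0.15
```

```text
[ 0.80715925 -0.25610432 -0.96599335] 0.09432621734034219
[ 0.29668214 -0.15526356 -1.74943418] 0.09030873525627055
[ 0.22829087 -0.59079162 -1.29022999] 0.08632558643083608
[ 0.29460262  0.17404798 -1.56655333] 0.08231902947994058
[-10.25824731   1.65509005  26.79964906] 0.0817750505202758
t 13.75 at [ 0.4608 -0.0377  0.0818] yaw 87.0 gap 0.0334 F [-10.3   1.7  26.8] -> shift [ -0.3  -0.6 -68.2] twist 0
```

Contact at TCP 0.0818, so the felt is at about 20 mm. I'll ease off the over-press, then release.

```bash
python3 -m inch '{"delta_pos":[[0,0,-1],[0,0,-2],[0,0,-3],[0,0,-3],[0,0,-3],[0,0,-3],[0,0,-3],[0,0,-3],[0,0,-3],[0,0,-3]],"twist":[0,0,0,0,0,0,0,0,0,0]}' && python3 -m inch '{"delta_pos":[[0,0,0],[0,0,0],[0,0,0],[0,0,0],[0,0,0],[0,0,0],[0,0,0],[0,0,0],[0,0,0],[0,0,0]],"twist":[0,0,0,0,0,0,0,0,0,0]}' 56
```

```text
time: 14.75
eef_pos: [0.4608, -0.0377, 0.0819]
tcp_rot: [0.726, 0.688, 0.0, 0.0]
contact_force: [-2.7, 1.2, 8.0]
finger_gap: 0.0337
gripper_force: 35.9
time: 15.75
eef_pos: [0.4605, -0.0377, 0.0813]
tcp_rot: [0.726, 0.688, 0.0, 0.0]
contact_force: [-0.1, 0.2, -0.2]
finger_gap: 0.0564
gripper_force: 0.0
```

```bash
python3 -m inch '{"delta_pos":[[0,0,-5],[0,0,-12],[0,0,-22],[0,0,-36],[0,0,-50],[0,0,-66],[0,0,-82],[0,0,-98],[0,0,-108],[0,0,-112]],"twist":[0,0,0,0,0,0,0,0,0,0]}' >/dev/null; python3 go.py 0.455 0.1965 0.19 87
```

```text
t 16.75 at [ 0.4611 -0.0378  0.1949] yaw 87.0 gap 0.0561 F [-0.1 -0.  -0.3] -> shift [233.6 -18.5   4.8] twist -0.001
```

```bash
python3 -m inch '{"delta_pos":[[15,0,0],[45,-2,0],[80,-4,0],[115,-6,0],[150,-8,0],[185,-10,0],[212,-12,0],[228,-17,0],[234,-18,0],[234,-18,0]],"twist":[0,0,0,0,0,0,0,0,0,0]}' 66; python3 go.py 0.455 0.1965 0.056 87;  python3 -c "
from h import *
a=snap('scene','s3.png')[150:320,180:400];cv2.imwrite('pics/s3c.png',cv2.resize(a[:,:,::-1],None,fx=3.5,fy=3.5,interpolation=cv2.INTER_CUBIC))"
```

```text
time: 17.75
eef_pos: [0.4546, 0.1973, 0.1929]
tcp_rot: [0.725, 0.689, -0.0, -0.0]
contact_force: [0.5, -0.6, 0.4]
finger_gap: 0.066
gripper_force: 0.0
t 17.75 at [0.4546 0.1973 0.1929] yaw 87.0 gap 0.066 F [ 0.5 -0.6  0.4] -> shift [ -0.7   0.5 136.9] twist 0.001
```

View pics/s3c.png

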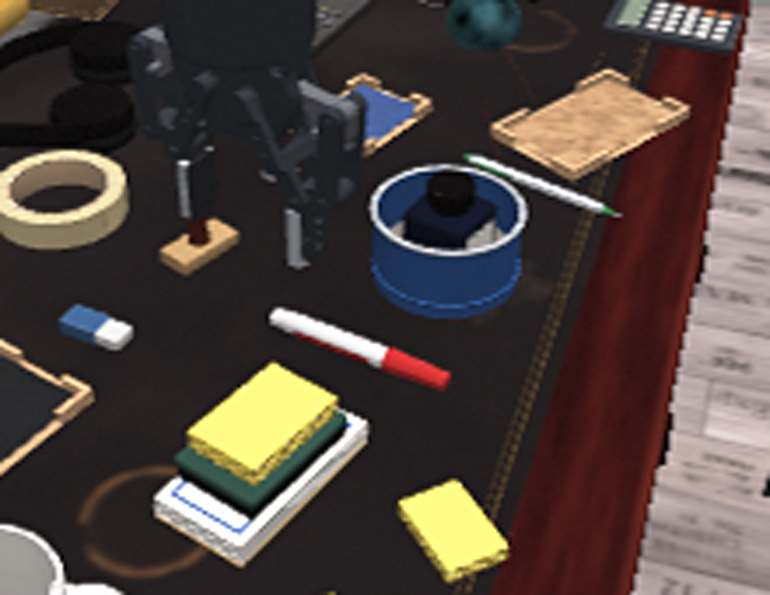

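The bottle stands upright and centred in the tin, and the pile is still tidy. Next is the note pad.

```bash
python3 -m inch '{"delta_pos":[[0,0,10],[0,0,28],[0,0,48],[0,0,70],[0,0,92],[0,0,110],[0,0,123],[0,0,131],[0,0,136],[0,0,137]],"twist":[0,0,0,0,0,0,0,0,0,0]}' && python3 free.py && python3 -m inch '{"delta_pos":[[0,0,0],[0,0,0],[0,0,0],[0,0,0],[0,0,0],[0,0,0],[0,0,0],[0,0,0],[0,0,0],[0,0,0]],"twist":[0,0,0,0,0,0,0,0,0,0]}' 30 25; python3 go.py 0.632 -0.1845 0.14 86
```

```text
time: 18.8
eef_pos: [0.455, 0.1967, 0.0561]
tcp_rot: [0.726, 0.688, -0.0, -0.0]
contact_force: [0.0, 0.5, -0.5]
finger_gap: 0.066
gripper_force: 0.0
[ 0.04716278  0.4913516  -0.51339644] 0.056109321276450554
time: 19.8
eef_pos: [0.4554, 0.1972, 0.057]
tcp_rot: [0.726, 0.688, 0.001, 0.0]
contact_force: [-0.1, 0.1, 4.8]
finger_gap: 0.0501
gripper_force: 27.3
t 19.8 at [0.4554 0.1972 0.057 ] yaw 87.0 gap 0.0501 F [-0.1  0.1  4.8] -> shift [-371.7  196.6  -83. ] twist 0.017
```

```bash
python3 -m inch '{"delta_pos":[[0,0,-2],[0,0,-6],[0,0,-12],[0,0,-22],[0,0,-36],[0,0,-52],[0,0,-68],[0,0,-82],[0,0,-90],[0,0,-93]],"twist":[0,0,0,0,0,0,0,0,0,0]}'; python3 -c "
from h import *
m=viewer.camera_model('wrist')
snap('wrist','w3.png')
np.save('w3.npy',m,allow_pickle=True)";python3 go.py 0.632 -0.1845 0.15 86
```

```text
time: 20.8
eef_pos: [0.4554, 0.1971, 0.1506]
tcp_rot: [0.726, 0.688, 0.001, 0.0]
contact_force: [-0.3, 0.5, -1.0]
finger_gap: 0.0504
gripper_force: 26.7
t 20.85 at [0.4553 0.1971 0.1503] yaw 87.0 gap 0.0504 F [-0.2 -0.2 -1.1] -> shift [-3.717e+02  1.967e+02  3.000e-01] twist 0.017
```

View pics/w3.png

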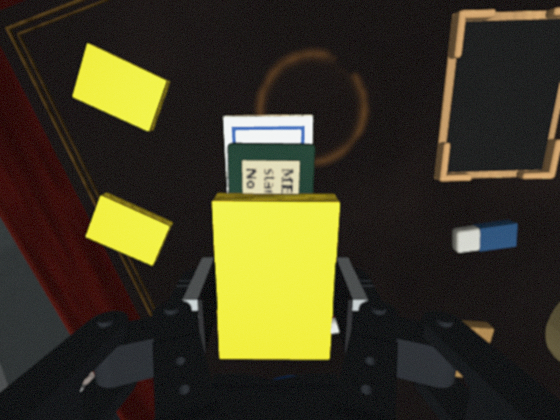

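w3 shows the pad held square, with the ink pad's far edge from (229,142) to (314,143) and the label block's far edge at row 116.

```bash
python3 - <<'E'
from h import *
m=viewer.camera_model('wrist')
edge('ink',(229,142),(314,143),.036,m); edge('blk',(223,116),(313,115),.018,m)
edge('notes held far',(213,201),(339,201),.1433,m); edge('near',(219,359),(331,359),.1433,m)
E
python3 go.py 0.54 0.0 0.15 86;python3 go.py 0.6325 -0.184 0.15 86
```

```text
ink A [427.1 247.9] B [485.7 244.2] mid [456.4 246.1] dir -3.7 len 58.7
blk A [422.  264.9] B [487.3 262.2] mid [454.6 263.6] dir -2.4 len 65.4
notes held far A [433.2 236. ] B [483.5 233.3] mid [458.3 234.6] dir -3.0 len 50.3
near A [427.9 159.6] B [480.  156.8] mid [454.  158.2] dir -3.1 len 52.2
t 20.85 at [0.4553 0.1971 0.1503] yaw 87.0 gap 0.0504 F [-0.2 -0.2 -1.1] -> shift [-192.3   95.     0.3] twist 0.017
t 20.85 at [0.4553 0.1971 0.1503] yaw 87.0 gap 0.0504 F [-0.2 -0.2 -1.1] -> shift [-3.711e+02  1.972e+02  3.000e-01] twist 0.017
```

```bash
python3 -m inch '{"delta_pos":[[-6,3,0],[-18,9,0],[-36,19,0],[-57,30,0],[-80,43,0],[-103,55,0],[-126,68,0],[-149,80,0],[-172,92,0],[-195,104,0]],"twist":[0,0,0,0,0,0,0,0,0,0.02]}' && python3 -m inch '{"delta_pos":[[-23,12,0],[-46,24,0],[-69,36,0],[-92,48,0],[-115,60,0],[-136,71,0],[-154,81,0],[-167,88,0],[-174,92,0],[-176,93,0]],"twist":[0,0,0,0,0,0,0,0,0,0]}'; python3 go.py 0.6325 -0.184 0.027 86;python3 -c "
from h import *
m=viewer.camera_model('wrist')
snap('wrist','w4.png')"
```

```text
time: 21.85
eef_pos: [0.5484, -0.0055, 0.1485]
tcp_rot: [0.733, 0.68, -0.001, -0.0]
contact_force: [0.1, 0.9, -0.9]
finger_gap: 0.0505
gripper_force: 26.7
time: 22.85
eef_pos: [0.6282, -0.1866, 0.1487]
tcp_rot: [0.733, 0.68, -0.0, -0.0]
contact_force: [0.5, -0.4, 0.4]
finger_gap: 0.0502
gripper_force: 26.7
t 22.85 at [ 0.6282 -0.1866  0.1487] yaw 85.8 gap 0.0502 F [ 0.5 -0.4  0.4] -> shift [  2.8   4.2 121.7] twist -0.004
```

View pics/w4.png

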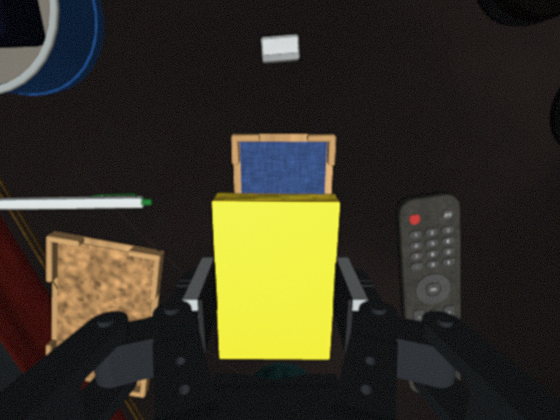

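w4 shows the blue tray ahead with outer corners at (232,136) and (336,135), and the cork tray at the left with corners at (48,235) and (163,252).

Run:
```python
from h import *
m=viewer.camera_model('wrist')
edge('tray',(232,136),(336,135),.012,m);edge('tr left',(232,136),(236,190),.012,m); edge('label',(48,235),(163,252),.012,m)
```

```text
tray A [ 600.5 -132.7] B [ 678.5 -137.7] mid [ 639.5 -135.2] dir -3.6 len 78.2
tr left A [ 600.5 -132.7] B [ 599.  -174.5] mid [ 599.7 -153.6] dir -92.0 len 41.8
label A [ 441.  -201.2] B [ 532.6 -223.1] mid [ 486.8 -212.1] dir -13.5 len 94.2
```

```bash
python3 -m inch '{"delta_pos":[[3,5,10],[3,5,22],[3,5,30],[3,5,30],[3,5,30],[3,5,30],[3,5,30],[3,5,30],[3,5,30],[3,5,30]],"twist":[0,0,0,0,0,0,0,0,0,0]}'>/dev/null; python3 go.py 0.6345 -0.1855 0.027 86;python3 -c "
from h import *
m=viewer.camera_model('wrist')
a=snap('wrist','w5.png')
print(proj('wrist',[.6005,-.1327,.012],m),proj('wrist',[.6785,-.1377,.012],m))
cv2.imwrite('pics/w5c.png',cv2.resize(a[80:240,190:390,::-1],None,fx=3.5,fy=3.5,interpolation=cv2.INTER_CUBIC))"
```

```text
t 23.9 at [ 0.6336 -0.1831  0.1195] yaw 85.8 gap 0.0503 F [-0.2 -1.  -1.1] -> shift [-2.4  1.  92.5] twist -0.003
[219.23244962 145.2594531 ] [335.53517728 144.28046948]
```

View pics/w5c.png

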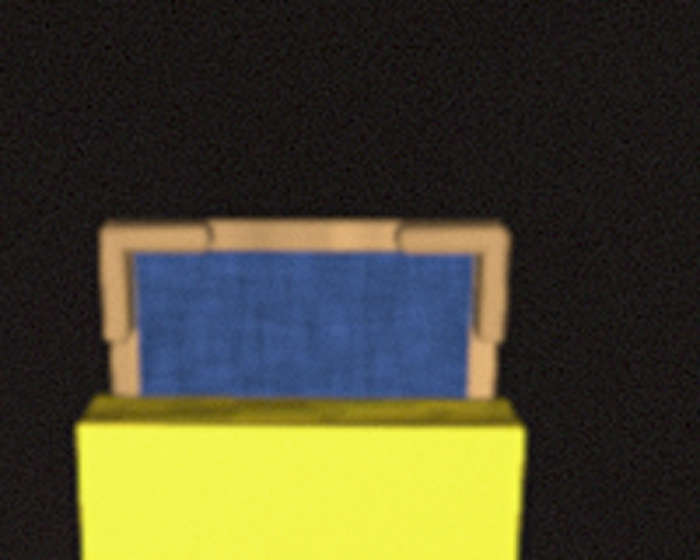

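```bash
python3 go.py 0.6355 -0.1865 0.028 86; python3 -m inch '{"delta_pos":[[-3,2,5],[-3,2,15],[-3,2,30],[-3,2,45],[-3,2,60],[-3,2,74],[-3,2,83],[-3,2,88],[-3,2,90],[-3,2,91]],"twist":[0,0,0,0,0,0,0,0,0,0]}'>/dev/null && python3 free.py && python3 -m inch '{"delta_pos":[[0,0,0],[0,0,1],[0,0,1],[0,0,1],[0,0,2],[0,0,2],[0,0,2],[0,0,2],[0,0,2],[0,0,2]],"twist":[0,0,0,0,0,0,0,0,0,0]}' >/dev/null && python3 free.py &&  python3 -m inch '{"delta_pos":[[0,0,0],[0,0,1],[0,0,1],[0,0,1],[0,0,2],[0,0,2],[0,0,2],[0,0,2],[0,0,2],[0,0,2]],"twist":[0,0,0,0,0,0,0,0,0,0]}' >/dev/null && python3 free.py; python3 go.py 0.6355 -0.1865 0.028 86
```

```text
t 23.95 at [ 0.6336 -0.1831  0.1194] yaw 85.8 gap 0.0504 F [-0.   0.1 -0.7] -> shift [-3.3  2.2 91.4] twist -0.003
[ 0.24429404  0.59640946 -0.81049034] 0.028508051282458646
[ 0.42184916 -0.06383075  0.04918348] 0.026305616199477244
[-0.70587113  0.77632091  5.16431025] 0.0250230710196858
t 26.95 at [ 0.6354 -0.1862  0.025 ] yaw 85.8 gap 0.0501 F [-0.7  0.8  5.2] -> shift [-0.3  0.1 -3. ] twist -0.003
```

Touching the floor at exactly the expected height. Release, lift, and return to the pile.

```bash
python3 -m inch '{"delta_pos":[[0,0,0],[0,0,0],[0,0,0],[0,0,0],[0,0,0],[0,0,0],[0,0,0],[0,0,0],[0,0,0],[0,0,0]],"twist":[0,0,0,0,0,0,0,0,0,0]}' 64 && python3 -m inch '{"delta_pos":[[0,0,-5],[0,0,-12],[0,0,-22],[0,0,-36],[0,0,-50],[0,0,-66],[0,0,-84],[0,0,-105],[0,0,-120],[0,0,-130]],"twist":[0,0,0,0,0,0,0,0,0,0]}' >/dev/null; python3 go.py 0.54 0 0.16 87;python3 go.py 0.455 0.198 0.17 87
```

```text
time: 27.95
eef_pos: [0.6354, -0.1862, 0.0243]
tcp_rot: [0.732, 0.681, 0.0, 0.0]
contact_force: [-1.2, -0.5, -0.4]
finger_gap: 0.0641
gripper_force: 0.0
t 28.95 at [ 0.636  -0.1863  0.1572] yaw 85.8 gap 0.0638 F [-0.2  0.9  0.2] -> shift [ 178.8 -109.3   -3.3] twist -0.021
t 28.95 at [ 0.636  -0.1863  0.1572] yaw 85.8 gap 0.0638 F [-0.2  0.9  0.2] -> shift [ 370.1 -208.5  -13.7] twist -0.021
```

```bash
python3 -m inch '{"delta_pos":[[10,-6,-2],[30,-17,-5],[60,-34,-10],[95,-54,-14],[130,-74,-14],[165,-93,-14],[200,-113,-14],[235,-133,-14],[270,-153,-14],[305,-172,-14]],"twist":[0,0,0,0,0,0,0,0,-0.01,-0.02]}' 74 >/dev/null && python3 -m inch '{"delta_pos":[[30,-17,0],[50,-28,0],[60,-34,0],[65,-36,0],[65,-36,0],[65,-36,0],[65,-36,0],[65,-36,0],[65,-36,0],[65,-36,0]],"twist":[0,0,0,0,0,0,0,0,0,0]}'; python3 -c "
from h import *
m=viewer.camera_model('wrist')
a=snap('wrist','w6.png')
np.save('m6.npy',np.array([m],dtype=object),allow_pickle=True)
cv2.imwrite('pics/w6c.png',cv2.resize(a[90:290,175:375,::-1],None,fx=3,fy=3,interpolation=cv2.INTER_CUBIC))
snap('scene','s6.png')"
```

```text
time: 30.95
eef_pos: [0.4537, 0.1971, 0.1683]
tcp_rot: [0.726, 0.688, 0.0, 0.0]
contact_force: [-0.4, -0.2, 0.5]
finger_gap: 0.0739
gripper_force: 0.0
```

View pics/w6c.png

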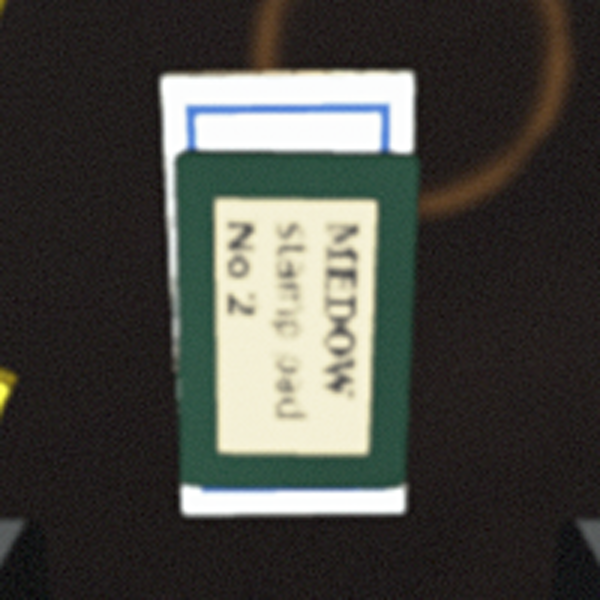

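The green pad spans crop (176,152), (419,154), (405,488) and (182,487). The white block spans (160,74), (416,71), (405,514) and (181,515).

```bash
python3 - <<'E'
from h import *
m=np.load('m6.npy',allow_pickle=True)[0]
c=lambda u,v:(175+u/3-.3,90+v/3-.3)
for n,P,z in (('pad',[(176,152),(419,154),(405,488),(182,487)],.036),('blk',[(160,74),(416,71),(405,514),(181,515)],.018)):
    edge(n+' far',c(*P[0]),c(*P[1]),z,m);edge(n+' near',c(*P[3]),c(*P[2]),z,m);edge(n+' L',c(*P[0]),c(*P[3]),z,m);edge(n+' R',c(*P[1]),c(*P[2]),z,m)
E
python3 go.py 0.4545 0.1985 0.042 86.7
```

```text
pad far A [426.3 247.1] B [486.2 243.5] mid [456.2 245.3] dir -3.5 len 60.1
pad near A [419.9 157.1] B [480.7 153.6] mid [450.3 155.3] dir -3.3 len 60.9
pad L A [426.3 247.1] B [419.9 157.1] mid [423.1 202.1] dir -94.0 len 90.3
pad R A [486.2 243.5] B [480.7 153.6] mid [483.5 198.5] dir -93.5 len 90.1
blk far A [421.7 265.4] B [487.8 262.7] mid [454.7 264. ] dir -2.4 len 66.2
blk near A [416.1 140. ] B [482.1 136.9] mid [449.1 138.4] dir -2.8 len 66.1
blk L A [421.7 265.4] B [416.1 140. ] mid [418.9 202.7] dir -92.5 len 125.5
blk R A [487.8 262.7] B [482.1 136.9] mid [485.  199.8] dir -92.6 len 125.9
t 31.05 at [0.4536 0.1972 0.1683] yaw 86.9 gap 0.0737 F [-0.2  0.8 -0.4] -> shift [  1.3   0.9 126.3] twist 0.004
```

```bash
python3 -m inch '{"delta_pos":[[3,0,10],[3,0,26],[3,0,44],[3,0,64],[3,0,84],[3,0,101],[3,0,114],[3,0,122],[3,0,126],[3,0,127]],"twist":[0.008,0.008,0.008,0.008,0.008,0.008,0.008,0.008,0.008,0.008]}' && python3 free.py && python3 -m inch '{"delta_pos":[[0,0,0],[0,0,0],[0,0,0],[0,0,0],[0,0,0],[0,0,0],[0,0,0],[0,0,0],[0,0,0],[0,0,0]],"twist":[0,0,0,0,0,0,0,0,0,0]}' 40 25 && python3 -m inch '{"delta_pos":[[0,0,-2],[0,0,-6],[0,0,-12],[0,0,-22],[0,0,-36],[0,0,-52],[0,0,-68],[0,0,-82],[0,0,-90],[0,0,-93]],"twist":[0,0,0,0,0,0,0,0,0,0]}'; python3 go.py 0.632 0.2655 0.14 88.2
```

```text
time: 32.05
eef_pos: [0.4537, 0.2005, 0.0411]
tcp_rot: [0.728, 0.685, -0.0, -0.0]
contact_force: [0.4, -1.4, -0.5]
finger_gap: 0.074
gripper_force: 0.0
[ 0.38536965 -1.44103531 -0.48065778] 0.041140878113816726
time: 33.05
eef_pos: [0.4541, 0.2006, 0.0419]
tcp_rot: [0.728, 0.685, 0.001, 0.0]
contact_force: [-0.2, -0.4, 5.3]
finger_gap: 0.0611
gripper_force: 28.3
time: 34.05
eef_pos: [0.4542, 0.2006, 0.1356]
tcp_rot: [0.728, 0.685, 0.001, 0.0]
contact_force: [-0.2, -0.2, -0.4]
finger_gap: 0.061
gripper_force: 27.7
t 34.05 at [0.4542 0.2006 0.1356] yaw 86.5 gap 0.061 F [-0.2 -0.2 -0.4] -> shift [ 75.6 173.5  -4.1] twist -0.03
```

```bash
python3 -c "
from h import *
print('lamp base',ray('scene',130,207,0),ray('scene',130,222,0),'head front if z .35', ray('scene',150,125,.35),'top img base?')
print('tray',ray('scene',172,270,0))"
python3 -m inch '{"delta_pos":[[2,5,0],[7,16,0],[15,34,0],[25,57,0],[36,82,0],[47,108,0],[58,133,0],[67,154,0],[73,168,0],[75,173,0]],"twist":[0,0,0,0,0,-0.01,-0.01,-0.02,-0.03,-0.03]}' && python3 -m inch '{"delta_pos":[[0,0,5],[0,0,10],[0,0,15],[0,0,15],[0,0,15],[0,0,15],[0,0,15],[0,0,15],[0,0,15],[0,0,15]],"twist":[0,0,0,0,0,0,0,0,0,0]}';python3 -c "
from h import *
m=viewer.camera_model('wrist')
a=snap('wrist','w7.png')
np.save('m7.npy',np.array([m],dtype=object),allow_pickle=True)"; python3 go.py 0.632 0.2655 0.032 88.2
```

```text
lamp base [0.92360082 0.15031924 0.        ] [0.86641738 0.19643094 0.        ] head front if z .35 [0.6154658  0.26117796 0.35      ] top img base?
tray [0.63941991 0.26377042 0.        ]
time: 35.05
eef_pos: [0.6325, 0.2652, 0.1322]
tcp_rot: [0.718, 0.696, -0.001, -0.0]
contact_force: [0.4, -0.2, -0.9]
finger_gap: 0.0611
gripper_force: 27.7
time: 36.05
eef_pos: [0.631, 0.2647, 0.1194]
tcp_rot: [0.718, 0.696, 0.0, 0.0]
contact_force: [0.2, -0.3, -1.3]
finger_gap: 0.0612
gripper_force: 27.7
t 36.1 at [0.631  0.2647 0.1193] yaw 88.2 gap 0.0612 F [-0.6  0.2 -1.3] -> shift [ 0.8  1.  87.3] twist 0.0
```

View pics/w7.png

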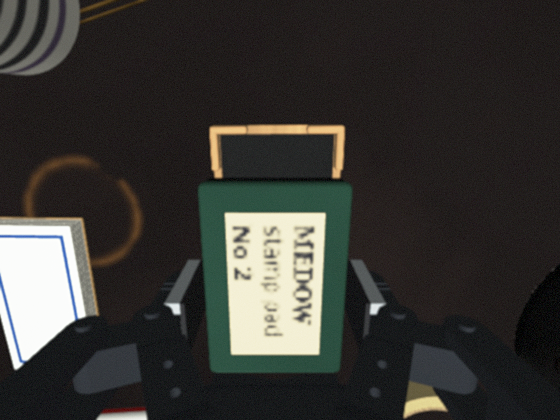

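w7 shows the ink pad held square. The black tray's far corners are at (210,128) and (345,127).

Run:
```python
from h import *
m=np.load('m7.npy',allow_pickle=True)[0]
edge('tray',(210,128),(345,127),.012,m)
z=.1193-.0239+.018
edge('pad far',(200,185),(351,185),z,m);edge('near',(210,372),(340,372),z,m)
```

```text
tray A [590.5 325.1] B [679.9 323.1] mid [635.2 324.1] dir -1.3 len 89.4
pad far A [603.7 310. ] B [662.7 308.2] mid [633.2 309.1] dir -1.7 len 59.0
near A [599.9 220.3] B [660.7 218.4] mid [630.3 219.4] dir -1.8 len 60.9
```

```bash
python3 -m inch '{"delta_pos":[[0,1,5],[0,2,15],[0,2,30],[0,2,45],[0,2,60],[0,2,72],[0,2,80],[0,2,84],[0,2,87],[0,2,87]],"twist":[0,0,0,0,0,0,0,0,0,0]}'>/dev/null && python3 free.py && python3 -m inch '{"delta_pos":[[0,0,0],[0,0,1],[0,0,1],[0,0,1],[0,0,2],[0,0,2],[0,0,2],[0,0,2],[0,0,2],[0,0,2]],"twist":[0,0,0,0,0,0,0,0,0,0]}' >/dev/null && python3 free.py &&  python3 -m inch '{"delta_pos":[[0,0,0],[0,0,1],[0,0,1],[0,0,1],[0,0,2],[0,0,2],[0,0,2],[0,0,2],[0,0,2],[0,0,2]],"twist":[0,0,0,0,0,0,0,0,0,0]}' >/dev/null && python3 free.py &&  python3 -m inch '{"delta_pos":[[0,0,0],[0,0,1],[0,0,1],[0,0,1],[0,0,2],[0,0,2],[0,0,2],[0,0,2],[0,0,2],[0,0,2]],"twist":[0,0,0,0,0,0,0,0,0,0]}' >/dev/null && python3 free.py; python3 go.py 0.633 0.2645 0.028
```

```text
[ 0.54915999  0.32127451 -0.45480048] 0.03233114264482491
[-0.13396097  0.06705752 -0.9180209 ] 0.030326953123469447
[-0.75524655  0.35984719 -1.76339859] 0.028338816641011955
[-4.22875041 -1.42921062  9.93981866] 0.027965390218410508
t 40.1 at [0.6331 0.2647 0.028 ] yaw 88.2 gap 0.0609 F [-4.2 -1.4  9.9] -> shift [-0.2 -0.1 -0. ] twist 0
```

```bash
python3 -m inch '{"delta_pos":[[0,0,0],[0,0,0],[0,0,0],[0,0,0],[0,0,0],[0,0,0],[0,0,0],[0,0,0],[0,0,0],[0,0,0]],"twist":[0,0,0,0,0,0,0,0,0,0]}' 74 && python3 -m inch '{"delta_pos":[[0,0,-5],[0,0,-12],[0,0,-22],[0,0,-36],[0,0,-50],[0,0,-66],[0,0,-84],[0,0,-105],[0,0,-120],[0,0,-130]],"twist":[0,0,0,0,0,0,0,0,0,0]}' >/dev/null; python3 go.py 0.452 0.2012 0.15 87.4
```

```text
time: 41.1
eef_pos: [0.6329, 0.2647, 0.0263]
tcp_rot: [0.718, 0.696, 0.0, 0.0]
contact_force: [0.1, 0.4, 0.4]
finger_gap: 0.0739
gripper_force: 0.0
t 42.1 at [0.6336 0.2649 0.1592] yaw 88.2 gap 0.0739 F [ 0.  -0.8 -0. ] -> shift [ -69.3 -179.5    8.6] twist 0.014
```

```bash
python3 -m inch '{"delta_pos":[[-4,-10,0],[-12,-32,4],[-24,-62,8],[-37,-95,8],[-49,-127,8],[-59,-152,8],[-66,-170,8],[-69,-178,8],[-69,-180,8],[-69,-180,8]],"twist":[0,0,0,0,0,0,0.01,0.014,0.014,0.014]}' 78 && python3 -c "
from h import *
m=viewer.camera_model('wrist')
a=snap('wrist','w8.png')
np.save('m8.npy',np.array([m],dtype=object),allow_pickle=True)"; python3 go.py 0.452 0.2012 0.023 87.4
```

```text
time: 43.1
eef_pos: [0.4515, 0.2016, 0.1487]
tcp_rot: [0.723, 0.691, 0.001, 0.0]
contact_force: [0.5, -0.2, -0.7]
finger_gap: 0.0779
gripper_force: 0.0
t 43.15 at [0.4518 0.2016 0.1485] yaw 87.4 gap 0.0777 F [ 0.3  0.3 -0.3] -> shift [ -0.5   0.2 125.5] twist 0.001
```

View pics/w8.png

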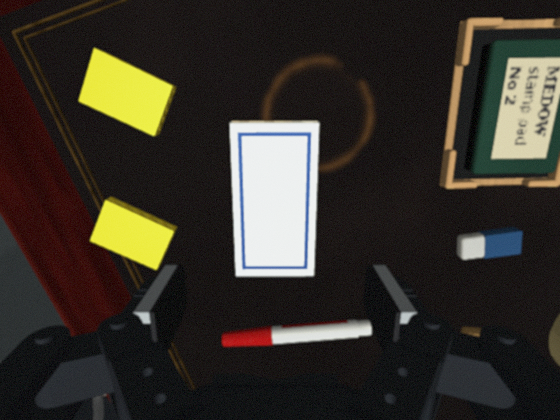

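The ink pad lies between its rails. The block's corners are at (230,122), (320,122), (315,275) and (236,276).

Run:
```python
from h import *
m=np.load('m8.npy',allow_pickle=True)[0]
edge('far',(230,122),(320,122),.018,m);edge('near',(236,276),(315,275),.018,m)
```

```text
far A [422.6 264.8] B [487.8 261.9] mid [455.2 263.4] dir -2.5 len 65.3
near A [417.3 140.3] B [483.  138.3] mid [450.2 139.3] dir -1.8 len 65.8
```

```bash
python3 -m inch '{"delta_pos":[[0,1,10],[0,1,26],[0,1,44],[0,1,64],[0,1,84],[0,1,100],[0,1,113],[0,1,120],[0,1,124],[0,1,125]],"twist":[0,0,0,0,0,0,0,0,0,0]}' && python3 free.py && python3 -m inch '{"delta_pos":[[0,0,0],[0,0,0],[0,0,0],[0,0,0],[0,0,0],[0,0,0],[0,0,0],[0,0,0],[0,0,0],[0,0,0]],"twist":[0,0,0,0,0,0,0,0,0,0]}' 45 30 && python3 -m inch '{"delta_pos":[[0,0,-2],[0,0,-6],[0,0,-14],[0,0,-26],[0,0,-42],[0,0,-60],[0,0,-80],[0,0,-100],[0,0,-116],[0,0,-125]],"twist":[0,0,0,0,0,0,0,0,0,0]}'; python3 go.py 0.4615 -0.285 0.15 75
```

```text
time: 44.15
eef_pos: [0.452, 0.2012, 0.0231]
tcp_rot: [0.723, 0.691, -0.0, -0.0]
contact_force: [0.3, 0.1, -0.4]
finger_gap: 0.0778
gripper_force: 0.0
[ 0.25146599  0.12136898 -0.40110494] 0.02308213397608724
time: 45.15
eef_pos: [0.4524, 0.2014, 0.024]
tcp_rot: [0.723, 0.691, 0.001, 0.0]
contact_force: [0.5, -0.5, 5.8]
finger_gap: 0.0639
gripper_force: 34.0
time: 46.15
eef_pos: [0.4525, 0.2015, 0.1507]
tcp_rot: [0.723, 0.691, 0.001, 0.0]
contact_force: [0.2, 0.1, -1.3]
finger_gap: 0.0638
gripper_force: 33.4
t 46.15 at [0.4525 0.2015 0.1507] yaw 87.4 gap 0.0638 F [ 0.2  0.1 -1.3] -> shift [-4.856e+02  3.090e+01  2.000e-01] twist 0.217
```

```bash
python3 -m inch '{"delta_pos":[[-6,0,0],[-20,1,0],[-42,3,0],[-70,4,0],[-100,6,0],[-130,8,0],[-160,10,0],[-190,12,0],[-220,14,0],[-250,16,0]],"twist":[0,0,0,0,0,0,0,0,0,0]}' >/dev/null && python3 -m inch '{"delta_pos":[[-30,2,0],[-60,4,0],[-90,6,0],[-120,8,0],[-150,10,0],[-178,11,0],[-203,13,0],[-222,14,0],[-233,15,0],[-236,15,0]],"twist":[0.02,0.05,0.08,0.11,0.14,0.17,0.19,0.21,0.217,0.217]}' && python3 -m inch '{"delta_pos":[[0,0,0],[0,0,0],[0,0,0],[0,0,0],[0,0,0],[0,0,0],[0,0,0],[0,0,0],[0,0,0],[0,0,0]],"twist":[0,0,0,0,0,0,0,0,0,0]}' >/dev/null; python3 -c "
from h import *
m=viewer.camera_model('wrist')
a=snap('wrist','w9.png')
np.save('m9.npy',np.array([m],dtype=object),allow_pickle=True)"; python3 go.py 0.4615 -0.285 0.03 75
```

```text
time: 48.15
eef_pos: [0.46, -0.2868, 0.1473]
tcp_rot: [0.794, 0.608, -0.0, -0.001]
contact_force: [-0.9, 1.2, -2.2]
finger_gap: 0.0641
gripper_force: 33.3
t 49.2 at [ 0.461  -0.2857  0.1483] yaw 75.0 gap 0.0638 F [ 0.  -0.2 -1.3] -> shift [  0.8   0.3 118.3] twist -0.0
```

View pics/w9.png

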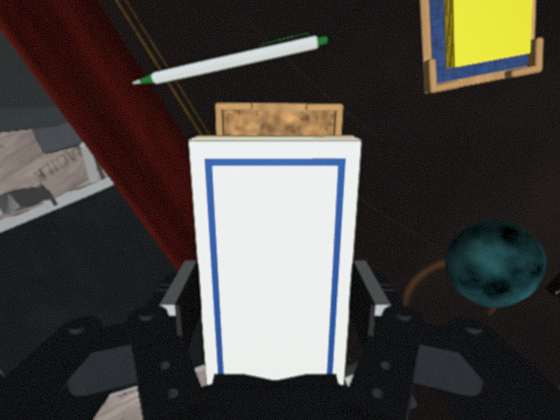

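w9 shows the cork tray's far corners at (216,104) and (343,104), and the held block's far edge from (190,143) to (361,142). The yellow notes lie inside the blue tray.

Run:
```python
from h import *
m=np.load('m9.npy',allow_pickle=True)[0]
edge('tray',(216,104),(343,104),.012,m)
edge('block',(190,143),(361,142),.1483-.024+.018,m)
a=np.radians(-15.2-90)
```

```text
tray A [ 439.4 -202.9] B [ 529.  -226.9] mid [ 484.2 -214.9] dir -15.0 len 92.7
block A [ 446.4 -218.9] B [ 508.7 -235.2] mid [ 477.6 -227. ] dir -14.6 len 64.4
```

```bash
python3 -m inch '{"delta_pos":[[0,1,6],[0,2,18],[0,2,36],[0,2,56],[0,2,76],[0,2,92],[0,2,104],[0,2,111],[0,2,115],[0,2,116]],"twist":[0,0,0,0,0,0,0,0,0,0]}'>/dev/null && python3 free.py && python3 -m inch '{"delta_pos":[[0,0,0],[0,0,1],[0,0,1],[0,0,1],[0,0,2],[0,0,2],[0,0,2],[0,0,2],[0,0,2],[0,0,2]],"twist":[0,0,0,0,0,0,0,0,0,0]}' >/dev/null && python3 free.py &&  python3 -m inch '{"delta_pos":[[0,0,0],[0,0,1],[0,0,1],[0,0,1],[0,0,2],[0,0,2],[0,0,2],[0,0,2],[0,0,2],[0,0,2]],"twist":[0,0,0,0,0,0,0,0,0,0]}' >/dev/null && python3 free.py &&  python3 -m inch '{"delta_pos":[[0,0,0],[0,0,1],[0,0,1],[0,0,1],[0,0,2],[0,0,2],[0,0,2],[0,0,2],[0,0,2],[0,0,2]],"twist":[0,0,0,0,0,0,0,0,0,0]}' >/dev/null && python3 free.py; python3 go.py 0.463 -0.2865 0.028
```

```text
[-0.00963067 -0.0941455  -0.44026728] 0.032097397633655746
[ 0.72424519 -0.1410335  -0.7847815 ] 0.03027820914198904
[ 0.07593853 -0.06593781 -0.46940397] 0.028309833056351694
[-4.55280423  3.05005055 12.98012738] 0.027949193379457886
t 53.2 at [ 0.463  -0.2863  0.0279] yaw 75.0 gap 0.0639 F [-4.6  3.1 13. ] -> shift [-0.2  0.  -0.1] twist 0
```

```bash
python3 -m inch '{"delta_pos":[[0,0,0],[0,0,0],[0,0,0],[0,0,0],[0,0,0],[0,0,0],[0,0,0],[0,0,0],[0,0,0],[0,0,0]],"twist":[0,0,0,0,0,0,0,0,0,0]}' 76 && python3 -m inch '{"delta_pos":[[0,0,-5],[0,0,-12],[0,0,-22],[0,0,-36],[0,0,-52],[0,0,-72],[0,0,-95],[0,0,-120],[0,0,-145],[0,0,-165]],"twist":[0,0,0,0,0,0,0,0,0,0]}' >/dev/null && python3 -m inch '{"delta_pos":[[-10,0,0],[-30,0,0],[-60,0,0],[-90,0,0],[-120,0,0],[-145,0,0],[-160,0,0],[-160,0,0],[-160,0,0],[-160,0,0]],"twist":[0,0,0,0,0,0,0,0,0,0]}'; python3 -c "
from h import *
a=snap('wrist','w10.png');b=snap('top','t10.png')
cv2.imwrite('pics/fin.png',np.vstack([cv2.resize(b[120:260,140:460,::-1],(640,280)),cv2.resize(a[:,:,::-1],(427,320))][:1]+[np.hstack([cv2.resize(a[:,:,::-1],(400,300)),np.zeros((300,240,3),np.uint8)])]))"
```

```text
time: 54.2
eef_pos: [0.4629, -0.2862, 0.0263]
tcp_rot: [0.793, 0.609, 0.0, -0.0]
contact_force: [-0.4, 0.2, 0.3]
finger_gap: 0.0759
gripper_force: 0.0
time: 56.2
eef_pos: [0.4217, -0.4399, 0.1912]
tcp_rot: [0.793, 0.609, 0.0, -0.0]
contact_force: [0.2, 0.0, -0.5]
finger_gap: 0.0758
gripper_force: 0.0
```

View pics/fin.png

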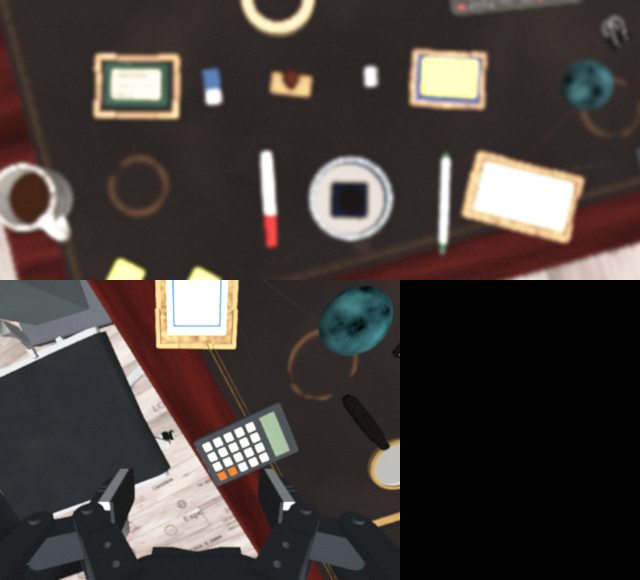

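All four things lie centred in their places, in the top view at (135,85), (447,77), (522,196) and (349,199). The mug and stamp are where they were, and the arm is clear.

```bash
python3 -c "
from plant import bot
print(bot.sign_off())"
```

```text
the job is handed in; nothing more can be done
None
```

The job is handed in at about 56 s: the ink bottle stands upright on the felt in the drip tin, the notes, ink pad and label block lie flat in their own trays in the order asked, and the mug and rubber stamp look unmoved in the last top picture.

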